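# Hardness check of a desiccator's door gasket

## Robot

A 6-joint arm with a two-finger parallel gripper is mounted at the origin on a cart in front of the work surface, level with it; the furniture and walls round the work are solid. World frame = base frame: x ahead of the robot, y to its left, z up, the work surface at z = 0. Lengths are in m, angles in rad, forces in N, time in s.
With the tool pointing down it reaches from about 0.35 to 0.975 m from the base axis. Payload 4.9 kg.
Tool frame: the origin (TCP) lies on the mounting face of the last link; the fingertips stand 173 mm ahead of it and the grasp point (between the pads) lies ctrl.pinch_z ahead of it (ctrl.pinch_z is the distance from the TCP to the grasp point, in m); z points along the fingers, y is the line along which they close (so a half turn about z gives the same grasp; the last joint's range is limited). The gripper opens to 85 mm and grips with 20 to 120 N. Pads are 22 mm wide; open, the fingers measure 114 mm over their backs; the gripper's body (76 mm by 85 mm) begins 54 mm behind the grasp point. The pads swing forward as they close: fully open they stand 13 mm farther back than shut.
Start: joints at [-1.227, 0.053, 1.613, -0, 1.476, -0.119], TCP at [0.279, -0.559, 0.405] pointing down, gripper open.
Joint ranges: [-3.01, 3.01], [-1.01, 2.22], [0.06, 2.58], [-1.02, 4.17], [0.09, 2.62], [-3.14, 3.14]. Speed limits (rad/s): [2.57, 2.57, 3.14, 3.14, 3.14, 3.14].

## Interface

Orientations are given as a rotation vector (axis times angle).
In Python, from station import telemetry, eyes, ctrl gives the robot as it stands.
- The arm moves only by the tool apply_moves, never from a script. Its argument "plan" is a list of rows, each a list of 5 numbers: the finger opening in m, from 0 to 0.0854, then the shift along the tool's x, y, z in m, then the turn about the tool's z in rad. In form: [[jaw, x, y, z, roll], ...]. A call has 1 to 12 rows; each row is the pose to reach, as a shift and turn from the pose commanded when the call began, along the tool's axes at that moment; what a row does not reach only later rows make up. A row lasts 1/12 s, in which the tool goes at most 41.7 mm and 7.16 degrees, less where a joint would pass 70% of its speed; a pose out of reach is approached as far as the arm can. A call with a gripper value outside its range is refused whole. The fingers move at their own pace and stop on an object; "newtons" is the grip in N (left out, the last holds). Time passes only in rows, so rows that repeat a pose let the fingers close. It gives the time, the measured TCP pose, the force, the opening and the grip force at its end, in the units of the state.
- telemetry.get_obs(): the state, without advancing time (a new reading comes with each control period).
- eyes.get_image(name): name is "side" or "top" or "wrist"; returns a dict with "img" (480x640x3 uint8, blue, green, red), "range_z" (480x640 float32, m along the optical axis (not along the pixel's ray), 0 where there is no reading), "K" (3x3 intrinsics, pixels), "pose" (4x4, takes a point from camera to world coordinates); the wrist camera has in their place "hand_eye" (4x4, takes a point from camera to tool coordinates, whose origin is the TCP and whose axes are the flange's). Camera axes: x right, y down, z forward; pixel columns grow to the right and rows downward; lengths in m; the calibration is good to about 2 mm. The wrist camera is an equidistant fisheye: a pixel r from the principal point sees the ray r / f radians off the axis. A picture is of the moment at which its call begins: read the wrist's pose just before it.
- ctrl.finish_job(): hands the job in; it is judged then, once.
Trained networks look in a picture, given as the dict that the camera call returned (one of the last four; its "shot" number tells which), for a name from the list of things; names that differ only in an ending like _2 or _b are one class to them, and where a whole thing is asked for, a point or a joint stands for the part that bears it (a point fixed in the world has none). Each returns a list of dicts, best first, with "confidence" (0 to 1); they miss things now and then, are a little off and sometimes report something else, mostly with a low value. They report only what shows in the picture. A call takes as long as a camera call. They do not tell look-alikes from the thing itself.
- eyes.search_frame(thing, picture): "box" ([left, top, right, bottom] in pixels, round what is visible of it).
- eyes.outline_of(thing, picture): "region" (480x640 bool, what is visible of it) and "box" ([left, top, right, bottom] in pixels, round what is visible of it).
- eyes.tip_of(thing, picture): "point" ([column, row] in pixels: a listed point, or the origin of a listed thing).
The state is a dict: "t": time; "q": joint angles; "dq": joint speeds; "effort": joint torques, N m; "tool_pos": TCP position; "tool_rot": TCP orientation; "contact_force": force on the tool from outside, world axes, zero at the start; "wrist_torque": the same for the moment, N m; "opening": finger opening in m; "grip_force": force on a finger pad.
Only numpy, scipy, OpenCV 4.12 (cv2) and the standard library are available. Lean on these libraries where they do the work, as an engineer would, in place of code of your own. Each camera call takes 0.05 s, during which the arm holds its last target. There are 200 camera calls.

## Task

The door gasket of the small desiccator cabinet is due for its hardness check. Pull the cabinet's drop-front door down until it lies level on its stops, then take the hardness gauge out of its holder and set it upright on the ring printed on the gasket, its foot wholly inside the ring and flush on the rubber, pressing lightly (about 10 N). Finish while still holding it there, without letting go; leave the other things on the bench where they stand.

Things in the scene. Friction and masses are not known exactly. Their poses are not given: they have to be found in the camera images.
- cabinet: White desiccator cabinet on a grey base, 164 mm wide (y), 190 deep (x), flat top at z = 215 mm; fixed, slightly turned, in the gap left or right of the balance. Origin on the bench under the middle of its front face; x to its back, z up.
- door (a joint): Drop-front door: hinge line 8 mm in front of the cabinet's front face, 50 mm up. 0 = shut, upright; grows as the top comes forward and down; 1.571 = level on its stop brackets, inner face up. No latch. Damped hinges: tipped forward past about 0.15 rad it sinks open by its own weight in 2 to 5 s; helping it down by hand does no harm.
- door_lip (a point): Middle of the rounded edge (11 mm thick) of the door's pull lip, a strip 100 mm wide, 8 thick, continuing the door plate upwards: it stands 31 mm above the cabinet's top when shut, its edge 196 mm from the hinge line and 9 mm before the front face. Pinch it front to back from above or hook it from behind (cabinet top free for 130 mm behind it). Turns with the door.
- door_hinge (a point): Middle of the door's hinge line, turning with the door; hinge line along y. Shut: axes as the cabinet's (x to the back, z up). Open: x up, z towards the robot. The door is 164 mm wide, 165 mm from hinge line to upper edge (without lip).
- gasket_ring (a point): Centre of the thin white ring (inner diameter 24 mm) on the flat firm black gasket (bars 26 mm wide) inside the door, on the bar farthest from the hinge: 147 mm from the hinge line, 25 mm off the door's middle to the cabinet's +y side, on the rubber's surface (58 mm above the bench when open). Its x axis is the outward normal, up when open.
- gauge: Hand-held hardness gauge, 180 g, upright in its holder. Origin in the centre of the foot's flat face, z up along the handle. Upwards: steel foot 16 mm in diameter, stem 12 mm, white head 28 x 46 mm (x, y) from 24 to 66 mm with a display on its -x face, square black handle 30 x 30 mm from 66 to 114 mm (grip it, centre at 90 mm), cap to 117 mm.
- indenter (a joint): Sprung pin of the gauge: 0 = standing 2.5 mm out of the foot's face, 0.0025 = level with it. The spring takes 1 N at the start and 2.4 N more per mm. The pin dents the gasket a little, so that it reads about 0.0016 (at about 5 N) when the foot comes to lie flush; beyond that the foot carries the push, stiffly.
- holder: Fixed grey holder block, 64 x 74 mm, top at z = 40 mm, with two 6 mm rails and a foot plate 88 x 98 mm, in the other gap beside the balance. The gauge's head rests on its top, the foot hangs 24 mm down in a 24 mm bore (foot's face 16 mm above the bench): lift straight up at least 35 mm. Origin in the middle of its underside, on the bore's axis.
- amber_bottle: Small amber dropper bottle with black cap, 38 mm in diameter, 79 mm high, behind the holder; bystander. Origin in the middle of its underside.
- white_bottle: White plastic bottle, 52 mm in diameter, 91 mm high, behind the holder; bystander. Origin in the middle of its underside.
- timer: Flat white laboratory timer, 62 x 62 x 18 mm, in front of the balance; bystander. Origin in the middle of its underside.
- tape_roll: Roll of clear tape lying flat, 76 mm in diameter, 18 mm high, far left near the bench's front edge; bystander. Origin in the middle of its underside.
- balance_case (a point): Middle of the upper front edge of the fixed glass case of the balance that stands between the two gaps: case 200 mm wide, 240 deep behind this point, 370 mm high (a knob on top to 400), squarely facing the robot within 0.1 rad; its display panel, 110 mm high, reaches 150 mm in front of it. Keep the hand and what it carries clear of it: cross from side to side in front of it.
Not all that is in view belongs to the job. Leave any orange look-alike of the holder alone.

How it is judged:
On the way, in this order (a step that is already met when the one before it is completed fails the run):
1. the door is down, level on its stops, while the gauge still stands in its holder (value of joint door above 1.5 rad and z of gauge in the frame of holder below 0.022 m), for 0.2 s.
2. the gauge is lifted clear of its holder in the gripper (z of gauge in the frame of holder above 0.045 m and contact force between the fingers and gauge above 1 N and contact force between gauge and holder below 0.05 N), for 0.2 s.
At the end, for the whole second after the job is handed in: Door level (>1.5 rad); gripper holds the gauge at rest on the gasket: foot within 5 mm of the ring's centre, flush (1 mm) with indenter in over 1 mm, square within 0.06 rad, pressing with 5 to 20 N; the arm itself does not touch the door (value of joint door above 1.5 rad and horizontal distance between gauge and gasket_ring below 0.005 m and x of gauge in the frame of gasket_ring below 0.001 m and value of joint indenter above 0.001 m and angle between the z axis of gauge and the x axis of gasket_ring, either way round below 0.06 rad and contact force between gauge and door between 5 and 20 N and contact force between the fingers and gauge above 2 N and contact force between the arm and door below 0.5 N and linear speed of gauge below 0.01 m/s); the arm keeps its last pose, push and grip.
It fails at once if the gauge is rammed onto the door (over 40 N) (contact force between gauge and door above 40 N).
It fails at once if the gauge is dropped or knocked over (angle between gauge's own z axis and vertical above 0.8 rad).
It fails at once if a bystander is pushed away (distance of any of amber_bottle, white_bottle, timer, tape_roll from where it was at the start of the episode above 0.03 m).
It also fails if it takes over 72 s, if anything falls off the work surface, if the arm or the gripper's body presses on something with over 40 N, if the wrist force passes 120 N, or if a joint passes its speed limit or range.

## Working session

There is one attempt and no reset: what is moved stays moved. The work goes in short steps, Python scripts to look and compute and a tool call to move; the robot and the scene stay as the last step left them, time stands still between calls to the robot, and variables do not carry over. Pictures are saved under pics/ and viewed, at most 10 in all, crops included, and the job is handed in when it is done.

Besides the shell and the picture viewer there is one more tool, called by a JSON object that holds its "fn" and its "kwargs". apply_moves: Moves the arm, as the interface text tells. Its arguments: {"type":"object","properties":{"plan":{"type":"array","items":{"type":"array","items":{"type":"number"}}},"newtons":{"type":"number"}},"required":["plan"]}

```bash
mkdir -p pics; ls
python3 - <<'E'
from station import telemetry, eyes, ctrl
import cv2,numpy as np
print(ctrl.pinch_z); o=telemetry.get_obs(); print(o['t'],o['tool_pos'],o['tool_rot'],o['opening'])
ims=[]
for n in ('top','side'):
    p=eyes.get_image(n); print(n,p['K'].tolist(),np.round(p['pose'],3).tolist())
    np.savez('/tmp/%s.npz'%n,**{k:v for k,v in p.items()})
    cv2.imwrite('pics/%s0.png'%n,p['img'])
    for t in ('cabinet','holder','gauge','door_lip','balance_case','timer','amber_bottle','white_bottle','tape_roll'):
        try:
            f=eyes.tip_of(t,p)[:2]; print(t,[(np.round(a['point'],0).tolist(),round(a['confidence'],2)) for a in f])
        except Exception as e: print(t,e)
E
```

```text
pics
0.1547
0.0 [ 0.27895438 -0.55899101  0.40343638] [-3.05586250e+00 -7.20079448e-01  3.56639560e-04] 0.08554652474874563
top [[481.1253229563563, 0.0, 314.3825359828352], [0.0, 481.1253229563563, 233.82287684548464], [0.0, 0.0, 1.0]] [[0.078, -0.956, 0.283, 0.209], [-0.997, -0.073, 0.028, 0.087], [-0.006, -0.285, -0.959, 1.389], [0.0, 0.0, 0.0, 1.0]]
cabinet []
holder [([288.0, 232.0], 0.82)]
gauge [([287.0, 232.0], 0.48)]
door_lip [([483.0, 255.0], 0.89), ([460.0, 268.0], 0.3)]
balance_case [([390.0, 214.0], 0.78)]
timer [([389.0, 322.0], 0.92)]
amber_bottle [([287.0, 194.0], 0.73), ([454.0, 269.0], 0.22)]
white_bottle [([310.0, 190.0], 0.89)]
tape_roll [([173.0, 305.0], 0.75), ([286.0, 230.0], 0.25)]
side [[569.8205096741227, 0.0, 324.1197488230365], [0.0, 569.8205096741227, 234.13295947815763], [0.0, 0.0, 1.0]] [[-0.785, -0.505, 0.359, 0.004], [-0.62, 0.642, -0.452, 0.799], [-0.002, -0.577, -0.817, 1.438], [0.0, 0.0, 0.0, 1.0]]
cabinet [([406.0, 188.0], 0.58)]
holder [([331.0, 305.0], 0.69), ([290.0, 283.0], 0.56)]
gauge [([292.0, 283.0], 0.79), ([263.0, 244.0], 0.49)]
door_lip [([415.0, 138.0], 0.71)]
balance_case [([359.0, 148.0], 0.97), ([264.0, 244.0], 0.41)]
timer [([417.0, 251.0], 0.6), ([409.0, 154.0], 0.17)]
amber_bottle [([251.0, 266.0], 0.84), ([405.0, 178.0], 0.51)]
white_bottle [([261.0, 243.0], 0.85)]
tape_roll [([279.0, 414.0], 0.73)]
```

View pics/top0.png

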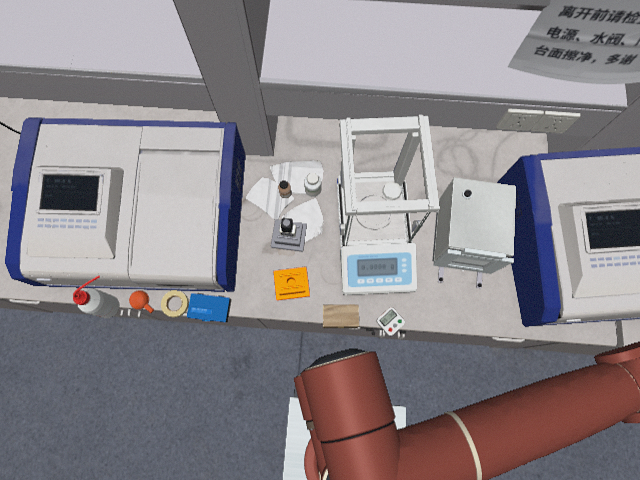

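View pics/side0.png

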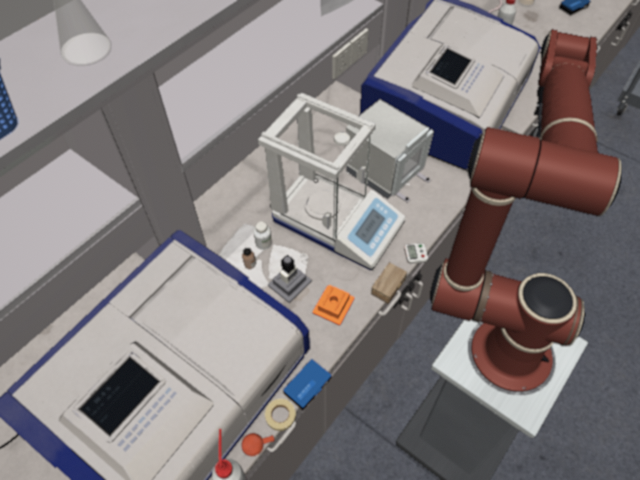

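The top view shows the grey holder with the gauge standing in it at (288,230), and the orange look-alike, empty, at (292,283). The cabinet is at (478,225) with its lip edge near (475,265), and the balance sits between them at (385,200). Candidates for the gauge and holder are the grey one at (288,232) and the orange one at (292,283). I choose the grey one, since it matches the description and has the gauge in it.

```bash
cat > h.py <<'E'
import numpy as np,cv2
def pts(p,us,vs):
    z=p['range_z'][vs,us]; K=p['K']
    c=np.stack([(us-K[0,2])*z/K[0,0],(vs-K[1,2])*z/K[1,1],z],-1)
    w=c@p['pose'][:3,:3].T+p['pose'][:3,3]; return w[z>0]
def cloud(p):
    v,u=np.mgrid[0:480,0:640]; z=p['range_z']; K=p['K']
    c=np.stack([(u-K[0,2])*z/K[0,0],(v-K[1,2])*z/K[1,1],z],-1)
    w=c@p['pose'][:3,:3].T+p['pose'][:3,3]; w[z==0]=np.nan; return w
E
python3 - <<'E'
from h import *
np.set_printoptions(precision=4,suppress=True)
for n in('top','side'):
    p=np.load('/tmp/%s.npz'%n); w=cloud(p)
    print(n)
    x,y,z=w[...,0],w[...,1],w[...,2]
    def rect(nm,m):
        q=w[m]; 
        if len(q)<5: print(nm,len(q));return
        r=cv2.minAreaRect(q[:,:2].astype(np.float32)); print(nm,len(q),q.mean(0),q.min(0),q.max(0),r)
    v,u=np.mgrid[0:480,0:640]
    if n=='top': cab=(u>425)&(u<520)&(v>170)&(v<290); ho=(u>255)&(u<315)&(v>205)&(v<262); big=(u>330)&(u<440)&(v>105)&(v<300)
    else: cab=(u>365)&(u<440)&(v>95)&(v<200); ho=(u>265)&(u<315)&(v>245)&(v<305); big=(u>255)&(u<410)&(v>90)&(v<270)
    rect('cabtop',cab&(abs(z-.215)<.006))
    rect('lip',cab&(z>.228)&(z<.26))
    rect('gcap',ho&(z>.118)&(z<.145))
    rect('holdtop',ho&(abs(z-.04)<.006))
    rect('case',big&(abs(z-.37)<.01))
    rect('panel',big&(z>.05)&(z<.13))
p=np.load('/tmp/top.npz');w=cloud(p)
for nm,uv in dict(timer=(390,321),amber=(285,188),white=(314,181)).items():print(nm,w[uv[1],uv[0]])
im=p['img']; c=np.hstack([cv2.resize(im[190:270,250:330],(400,400),interpolation=cv2.INTER_CUBIC),cv2.resize(im[170:290,410:530],(400,400),interpolation=cv2.INTER_CUBIC)]); cv2.imwrite('pics/crop.png',c)
E
```

```text
top
cabtop 4539 [ 0.6328 -0.3047  0.2151] [ 0.522  -0.3927  0.209 ] [ 0.7402 -0.2156  0.221 ] ((0.6310440897941589, -0.30530300736427307), (0.16633838415145874, 0.2108924388885498), 85.96910858154297)
lip 279 [ 0.5508 -0.292   0.2442] [ 0.5224 -0.3471  0.2281] [ 0.7013 -0.2473  0.2574] ((0.6119059324264526, -0.3009224832057953), (0.09959343075752258, 0.1749076545238495), 87.35562896728516)
gcap 123 [0.6063 0.2035 0.1295] [0.5919 0.1887 0.1184] [0.6244 0.2185 0.1384] ((0.6079996824264526, 0.20386621356010437), (0.029327653348445892, 0.031381476670503616), 85.31368255615234)
holdtop 308 [0.6003 0.2022 0.0408] [0.5735 0.1656 0.034 ] [0.6439 0.243  0.0459] ((0.6083318591117859, 0.20407512784004211), (0.07405860722064972, 0.06732669472694397), 86.32009887695312)
case 3309 [ 0.6925 -0.0381  0.3732] [ 0.5635 -0.1567  0.36  ] [0.8213 0.0785 0.38  ] ((0.6929011344909668, -0.038291916251182556), (0.2396456003189087, 0.21102645993232727), 7.098377704620361)
panel 7328 [ 0.5934 -0.0569  0.0778] [ 0.436  -0.2323  0.05  ] [0.818  0.0712 0.1292] ((0.632814884185791, -0.09298951923847198), (0.367985
[... 594 characters left out ...]
.03306498005986214), 3.7982146739959717)
holdtop 274 [0.5945 0.2138 0.0396] [0.5668 0.1668 0.034 ] [0.64   0.2456 0.046 ] ((0.6028233766555786, 0.20454564690589905), (0.07688094675540924, 0.06847498565912247), 84.60726165771484)
case 2714 [ 0.6963 -0.0262  0.3718] [ 0.5608 -0.1565  0.36  ] [0.8676 0.0818 0.38  ] ((0.7188738584518433, -0.03445953130722046), (0.2988387942314148, 0.21935857832431793), 6.58551549911499)
panel 7980 [ 0.6127 -0.0518  0.0791] [ 0.4023 -0.4124  0.05  ] [0.818  0.2223 0.13  ] ((0.6199182868003845, -0.10725286602973938), (0.3947056531906128, 0.6574627757072449), 8.26186752319336)
timer [ 0.3747 -0.1054  0.0159]
amber [0.7331 0.2233 0.0681]
white [0.7521 0.1388 0.091 ]
```

View pics/crop.png

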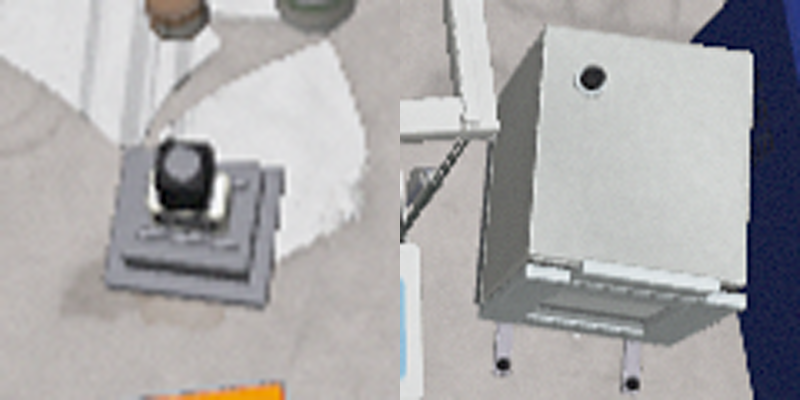

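The crop confirms it: the black gauge handle stands in the grey holder (left), and the cabinet with its white pull lip is along the front edge, crop (640,275) (right). Next I'll fit the lip line and the cabinet yaw.

Run:
```python
from h import *
np.set_printoptions(precision=4,suppress=True)
p=np.load('/tmp/top.npz'); w=cloud(p); v,u=np.mgrid[0:480,0:640]
cab=(u>425)&(u<525)&(v>170)&(v<290)
q=w[cab&(w[...,2]>.232)&(w[...,2]<.262)&(w[...,0]<.6)]
print('lip',len(q),q.min(0),q.max(0),q.mean(0)); 
vx=cv2.fitLine(q[:,:2].astype(np.float32),cv2.DIST_HUBER,0,.01,.01).ravel(); print(vx, 'yaw deg',np.degrees(np.arctan2(-vx[0],vx[1])))
t=w[cab&(abs(w[...,2]-.215)<.006)]
# back/left edges of top
for lab,ax,oth,lo,hi,f in(('back',0,1,-.37,-.24,np.max),('front',0,1,-.37,-.24,np.min),('L',1,0,.56,.7,np.max),('R',1,0,.56,.7,np.min)):
    b=np.linspace(lo,hi,14); X=[];Y=[]
    for a,c in zip(b[:-1],b[1:]):
        s=t[(t[:,oth]>=a)&(t[:,oth]<c)]
        if len(s): X.append((a+c)/2);Y.append(f(s[:,ax]))
    k=np.polyfit(X,Y,1); print(lab,k,'at',(lo+hi)/2,np.polyval(k,(lo+hi)/2))
# handle edges
import math
side=np.load('/tmp/side.npz')
from station import eyes
```

```text
lip 223 [ 0.5224 -0.3471  0.2321] [ 0.5388 -0.2473  0.2574] [ 0.53   -0.2962  0.2476]
[ 0.0835  0.9965  0.53   -0.2894] yaw deg -4.7894287
back [0.0554 0.7517] at -0.305 0.7347605742568675
front [0.0686 0.547 ] at -0.305 0.5260679795837829
L [-0.0798 -0.1721] at 0.63 -0.2224155049548625
R [-0.075  -0.3391] at 0.63 -0.38634484172333355
```

```bash
cat >> h.py <<'E'
from scipy.spatial.transform import Rotation as R
def shift(target,yaw=None):
    "tool-axis shift (and roll) from the present pose to world TCP target; yaw = world angle of tool x"
    from station import telemetry
    o=telemetry.get_obs(); M=R.from_rotvec(o['tool_rot']).as_matrix(); d=M.T@(np.array(target)-o['tool_pos'])
    y0=np.arctan2(M[1,0],M[0,0]); r=None if yaw is None else (y0-yaw+np.pi)%(2*np.pi)-np.pi
    print('t',round(o['t'],2),'pos',np.round(o['tool_pos'],4),'tilt',np.round(M[:,2],4),'yaw',round(y0,4),'-> shift',np.round(d,4),'roll',r,'q',np.round(o['q'],2))
E
python3 - <<'E'
from h import *
p=np.load('/tmp/top.npz'); w=cloud(p)
for u,v in((540,170),(530,320),(600,170),(600,290),(520,250)): print((u,v),np.round(w[v,u],3))
shift((.38,-.32,.48),-.074); shift((.572,-.30,.48),-.074)
E
```

```text
(540, 170) [ 0.765 -0.448  0.238]
(530, 320) [ 0.396 -0.464  0.096]
(600, 170) [ 0.779 -0.606  0.233]
(600, 290) [ 0.464 -0.583  0.223]
(520, 250) [ 0.58  -0.436  0.122]
t 1.0 pos [ 0.279  -0.5592  0.4047] tilt [ 0.e+00 -1.e-04 -1.e+00] yaw 0.4628 -> shift [ 0.1971 -0.169  -0.0753] roll 0.5367662153264865 q [-1.23  0.05  1.61 -0.    1.48 -0.12]
t 1.0 pos [ 0.279  -0.5592  0.4047] tilt [ 0.e+00 -1.e-04 -1.e+00] yaw 0.4628 -> shift [ 0.3779 -0.1012 -0.0753] roll 0.5367662153264865 q [-1.23  0.05  1.61 -0.    1.48 -0.12]
```

{"fn": "apply_moves", "kwargs": {"plan": [[0,0.02,-0.02,-0.035,0.1],[0,0.05,-0.045,-0.055,0.2],[0,0.08,-0.07,-0.075,0.3],[0,0.11,-0.095,-0.075,0.4],[0,0.14,-0.12,-0.075,0.5],[0,0.17,-0.145,-0.075,0.537],[0,0.197,-0.169,-0.075,0.537],[0,0.23,-0.157,-0.075,0.537],[0,0.27,-0.142,-0.075,0.537],[0,0.307,-0.128,-0.075,0.537],[0,0.343,-0.114,-0.075,0.537],[0,0.378,-0.101,-0.075,0.537]], "newtons": 40}}

```text
t: 2.0
tool_pos: [0.5741, -0.2993, 0.4797]
tool_rot: [3.139, -0.116, 0.0]
contact_force: [-0.0, -0.6, 0.7]
opening: -0.0
grip_force: 0.0
```

Run:
```python
from h import *
from station import eyes
shift((.572,-.30,.401),-.074)
p=eyes.get_image('wrist'); cv2.imwrite('pics/w1.png',p['img']); print(p['K'].tolist(),np.round(p['hand_eye'],3).tolist())
```

```text
t 2.0 pos [ 0.5741 -0.2993  0.4797] tilt [ 3.e-04 -3.e-04 -1.e+00] yaw -0.0736 -> shift [-0.0021  0.0008  0.0787] roll 0.0003770483009799541 q [-0.6   0.07  1.47 -0.    1.6   1.05]
[[371.64829954431775, 0.0, 314.4731708495172], [0.0, 371.64829954431775, 235.4545256139001], [0.0, 0.0, 1.0]] [[0.0, -0.946, -0.325, 0.084], [1.0, 0.001, -0.0, 0.0], [0.0, -0.325, 0.946, 0.032], [0.0, 0.0, 0.0, 1.0]]
```

View pics/w1.png

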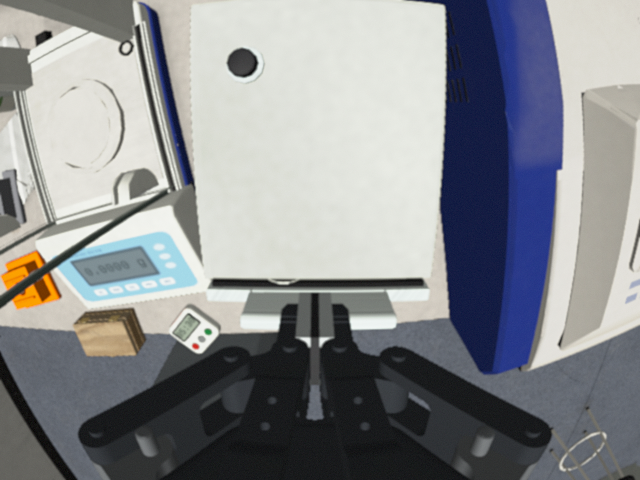

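The lip is at rows 292–328, columns 242–396, where predicted. The closed fingers are behind it, over the cabinet top. I'll lower them and hook it.

{"fn": "apply_moves", "kwargs": {"plan": [[0,0,0,0.04,0],[0,0,0,0.079,0],[0,-0.012,0,0.079,0],[0,-0.02,0,0.079,0],[0,-0.027,0,0.079,0],[0,-0.034,0,0.079,0],[0,-0.041,0,0.079,0],[0,-0.049,0,0.079,0],[0,-0.057,0,0.079,0],[0,-0.065,0,0.079,0],[0,-0.073,0,0.079,0],[0,-0.081,0,0.079,0]]}}

```text
t: 3.05
tool_pos: [0.4905, -0.294, 0.4009]
tool_rot: [3.139, -0.117, 0.0]
contact_force: [0.4, 0.6, 0.2]
opening: -0.0002
grip_force: 0.2
```

{"fn": "apply_moves", "kwargs": {"plan": [[0,-0.01,0,0,0],[0,-0.02,0,0,0],[0,-0.03,0,0,0],[0,-0.03,0,-0.03,0],[0,-0.03,0,-0.06,0],[0,-0.03,0,-0.06,0],[0,-0.03,0,-0.06,0],[0,-0.03,0,-0.06,0]]}}

```text
t: 3.72
tool_pos: [0.461, -0.2918, 0.4605]
tool_rot: [-3.139, 0.117, 0.0]
contact_force: [-0.2, -0.4, -0.5]
opening: -0.0
grip_force: 0.0
```

Run:
```python
from h import *
from station import eyes
shift((.40,.20,.48),-.074)
p=eyes.get_image('wrist'); q=eyes.get_image('top'); cv2.imwrite('pics/w2.png',np.hstack([cv2.resize(p['img'],(400,300)),cv2.resize(q['img'][150:350,380:640],(390,300))]))
```

```text
t 3.72 pos [ 0.461  -0.2918  0.4605] tilt [-2.e-04  0.e+00 -1.e+00] yaw -0.0744 -> shift [-0.0974 -0.4859 -0.0194] roll -0.00042827000605827337 q [-0.7  -0.16  1.73 -0.    1.58  0.94]
```

View pics/w2.png

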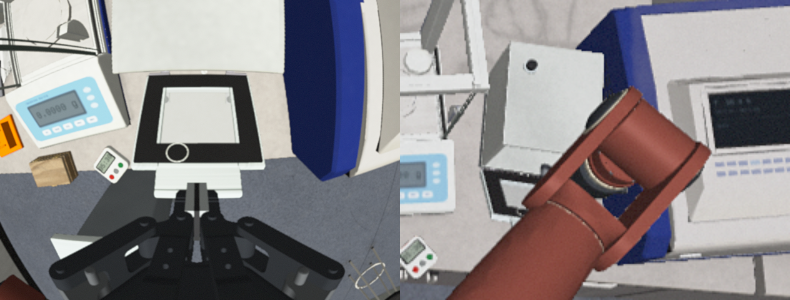

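The door is swinging open and the ring shows on the gasket, at about (177,152) in the left half. I'll cross in front of the balance while it sinks.

{"fn": "apply_moves", "kwargs": {"plan": [[0.04,-0.025,-0.03,0,0],[0.08,-0.05,-0.06,0,0],[0.08,-0.07,-0.095,0,0],[0.08,-0.075,-0.135,0,0],[0.08,-0.08,-0.175,0,0],[0.08,-0.083,-0.215,0,0],[0.08,-0.085,-0.255,0,0],[0.08,-0.087,-0.295,0,0],[0.08,-0.09,-0.335,0,0],[0.08,-0.09,-0.375,0,0],[0.08,-0.06,-0.405,0,0],[0.08,-0.03,-0.435,0,0]]}}

```text
t: 4.82
tool_pos: [0.4621, 0.1457, 0.4598]
tool_rot: [3.139, -0.112, -0.0]
contact_force: [-0.4, -0.9, 1.5]
opening: 0.0797
grip_force: 0.0
```

Run:
```python
from h import *
shift((.51,.204,.46),-.074)
```

```text
t 4.82 pos [0.4621 0.1457 0.4598] tilt [-2.e-04 -3.e-04 -1.e+00] yaw -0.0715 -> shift [ 0.0436 -0.0616 -0.0002] roll 0.0024811991355373486 q [ 0.15 -0.32  1.86 -0.    1.6   1.79]
```

{"fn": "apply_moves", "kwargs": {"plan": [[0.08,0.022,-0.031,0,0],[0.08,0.044,-0.062,0,0],[0.08,0.044,-0.062,0,0]]}}

```text
t: 5.07
tool_pos: [0.5137, 0.2054, 0.4565]
tool_rot: [3.139, -0.111, -0.009]
contact_force: [-0.5, 0.1, -0.5]
opening: 0.0802
grip_force: 0.0
```

```bash
cat >> h.py <<'E'
def wcloud():
    from station import telemetry,eyes
    o=telemetry.get_obs(); p=eyes.get_image('wrist'); K=p['K']; v,u=np.mgrid[0:480,0:640]
    dx,dy=u-K[0,2],v-K[1,2]; r=np.hypot(dx,dy)+1e-9; th=r/K[0,0]; z=p['range_z'].astype(float)
    t=np.tan(np.minimum(th,1.45))*z/r; c=np.stack([dx*t,dy*t,z,np.ones_like(z)],-1)
    T=np.eye(4); T[:3,:3]=R.from_rotvec(o['tool_rot']).as_matrix(); T[:3,3]=o['tool_pos']
    w=(c@(T@p['hand_eye']).T)[...,:3]; w[z==0]=np.nan; return p,w
def rect(nm,w,m):
    q=w[m]; 
    if len(q)<5: print(nm,len(q)); return
    r=cv2.minAreaRect(q[:,:2].astype(np.float32)); print(nm,len(q),'mean',np.round(q.mean(0),4),'rect',np.round(r[0],4),np.round(r[1],4),round(r[2],1))
E
python3 - <<'E'
from h import *
from station import eyes
p,w=wcloud(); x,y,z=np.moveaxis(w,-1,0)
near=(abs(x-.605)<.06)&(abs(y-.205)<.06)
rect('cap',w,near&(z>.118)&(z<.14)); rect('cap2',w,near&(z>.128)&(z<.14)); rect('hold',w,near&(abs(z-.04)<.005)); rect('head',w,near&(z>.075)&(z<.086))
for t in('gauge','holder'):
  print([(np.round(a['point']),a['confidence']) for a in eyes.tip_of(t,p)[:2]])
cv2.imwrite('pics/w3.png',p['img'])
q=eyes.get_image('top'); c=cloud(q)
m=np.zeros((480,640),bool); m[230:330,420:520]=True
m&=(abs(c[...,2]-.057)<.012)&(c[...,0]<.53); rect('door',c,m); g=c[m]; print(g[:,2].min(),g[:,2].max())
A=np.c_[g[:,:2],np.ones(len(g))]; print('plane',np.linalg.lstsq(A,g[:,2],rcond=None)[0])
print([(np.round(a['point']),a['confidence']) for a in eyes.tip_of('gasket_ring',q)[:2]])
np.savez('/tmp/top2.npz',img=q['img'],range_z=q['range_z'],K=q['K'],pose=q['pose'])
shift((.606,.204,.46),-.074)
E
```

```text
cap 1393 mean [0.6071 0.2036 0.1291] rect [0.6072 0.2038] [0.0301 0.0291] 85.8
cap2 976 mean [0.6071 0.2036 0.13  ] rect [0.6071 0.2038] [0.0281 0.0271] 85.9
hold 2682 mean [0.6054 0.2034 0.0393] rect [0.607  0.2037] [0.0746 0.0646] 86.6
head 293 mean [0.6068 0.2017 0.0794] rect [0.607  0.2042] [0.0451 0.0273] 87.2
[(array([311., 102.]), 0.87)]
[(array([337., 225.]), 0.75), (array([635., 289.]), 0.27)]
door 3599 mean [ 0.4475 -0.2949  0.0552] rect [ 0.4444 -0.331 ] [0.171  0.2528] 0.1
0.0450078229963804 0.06844037133067427
plane [ 0.00395163 -0.00132866  0.05302768]
[(array([451., 320.]), 0.64), (array([454., 270.]), 0.29)]
t 5.32 pos [0.5105 0.201  0.4604] tilt [-5.e-04 -4.e-04 -1.e+00] yaw -0.075 -> shift [ 0.095  -0.0102  0.0004] roll -0.0009611268282680996 q [ 0.24 -0.16  1.72 -0.    1.58  1.89]
```

View pics/w3.png

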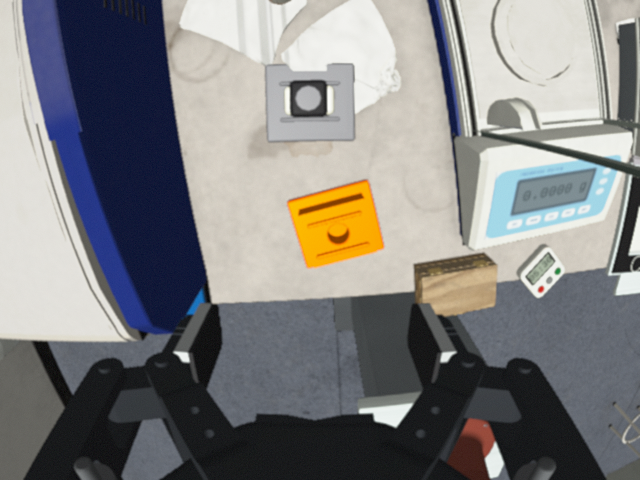

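The gauge stands at wrist pixel (309,98) in the grey holder, and the orange look-alike is at (337,225). I'll check the side clearance and the door angle.

Run:
```python
from h import *
p,w=wcloud(); x,y,z=np.moveaxis(w,-1,0)
m=(y>.2)&(y<.4)&(abs(x-.6)<.12)&(z>.1)&~((abs(x-.607)<.03)&(abs(y-.204)<.03))
print('left thing min y',np.nanpercentile(y[m],1),z[m].max())
m=(y<.2)&(y>0)&(abs(x-.6)<.1)&(z>.06)&(z<.5)&~((abs(x-.607)<.04)&(abs(y-.204)<.04)); print('right max y',np.nanpercentile(y[m],99))
m=(x<.5)&(x>.3)&(y<-.2)&(y>-.4)&(z>.03)&(z<.3); print('door',m.sum(),np.nanmax(z[m]) if m.any() else 0, np.nanmean(z[m]))
shift((.607,.2037,.46),-.072)
```

```text
left thing min y 0.2023997618397179 0.3959530952062345
right max y 0.19864409060399685
door 2910 0.05910010370108354 0.05331061821465631
t 5.37 pos [0.5105 0.2008 0.4609] tilt [ 3.e-04 -1.e-04 -1.e+00] yaw -0.0753 -> shift [ 0.0961 -0.0101  0.0009] roll -0.0032504517672475863 q [ 0.24 -0.16  1.72 -0.    1.58  1.89]
```

{"fn": "apply_moves", "kwargs": {"plan": [[0.07,0.032,-0.004,0,0],[0.07,0.064,-0.007,0,0],[0.07,0.096,-0.01,0,0],[0.07,0.096,-0.01,0.035,0],[0.07,0.096,-0.01,0.07,0],[0.07,0.096,-0.01,0.1,0],[0.07,0.096,-0.01,0.1,0],[0.07,0.096,-0.01,0.1,0]]}}

```text
t: 6.03
tool_pos: [0.6067, 0.2036, 0.3594]
tool_rot: [3.138, -0.118, -0.005]
contact_force: [0.3, 1.3, 0.5]
opening: 0.0698
grip_force: 0.0
```

Run:
```python
from h import *
shift((.607,.2037,.262),-.072)
```

```text
t 6.03 pos [0.6067 0.2036 0.3594] tilt [-3.5e-03 -8.0e-04 -1.0e+00] yaw -0.0753 -> shift [ 0.0006 -0.0002  0.0974] roll -0.0032848166798715717 q [ 0.21  0.12  1.62 -0.    1.41  1.85]
```

{"fn": "apply_moves", "kwargs": {"plan": [[0.07,0,0,0.035,0],[0.07,0,0,0.07,0],[0.07,0,0,0.097,0],[0.07,0,0,0.097,0],[0.05,0,0,0.097,0],[0.03,0,0,0.097,0],[0.02,0,0,0.097,0],[0.02,0,0,0.097,0],[0.02,0,0,0.097,0],[0.02,0,0,0.097,0],[0.02,0,0,0.097,0],[0.02,0,0,0.097,0]], "newtons": 60}}

```text
t: 7.03
tool_pos: [0.6091, 0.2047, 0.2682]
tool_rot: [-3.138, 0.117, -0.01]
contact_force: [-0.3, -1.2, 7.0]
opening: 0.0296
grip_force: 59.1
```

Run:
```python
from h import *
from station import telemetry
shift((.607,.2037,.262),-.072); o=telemetry.get_obs(); print(o['contact_force'],o['wrist_torque'],o['opening'],o['grip_force'])
```

```text
t 7.03 pos [0.6091 0.2047 0.2682] tilt [ 0.0066  0.001  -1.    ] yaw -0.0743 -> shift [-0.0021  0.0012  0.0062] roll -0.0022722518253490698 q [ 0.21  0.21  1.68 -0.    1.25  1.85]
[-0.27341649 -1.16207927  7.0010854 ] [-0.08847686  0.14825917  0.01341706] 0.029558829256028013 59.100093841552734
```

{"fn": "apply_moves", "kwargs": {"plan": [[0.02,0,0,-0.01,0],[0.02,0,0,-0.025,0],[0.02,0,0,-0.04,0],[0.02,0,0,-0.06,0],[0.02,0,0,-0.08,0],[0.02,0,0,-0.1,0],[0.02,0,0,-0.12,0],[0.02,0,0,-0.14,0],[0.02,0,0,-0.15,0],[0.02,0,0,-0.15,0],[0.02,0,0,-0.15,0],[0.02,0,0,-0.15,0]]}}

```text
t: 8.03
tool_pos: [0.6073, 0.2045, 0.4122]
tool_rot: [3.139, -0.117, -0.004]
contact_force: [-0.3, -0.2, -2.2]
opening: 0.0291
grip_force: 59.5
```

Run:
```python
from h import *
from station import telemetry,eyes
shift((.42,.204,.41),-.074); o=telemetry.get_obs(); print(o['contact_force'],o['wrist_torque'],o['opening'],o['grip_force'])
q=eyes.get_image('side'); p=eyes.get_image('wrist')
pos=o['tool_pos']
c=q['pose']; P=np.linalg.inv(c)@np.array([pos[0],pos[1],pos[2]-.2,1]); uv=(q['K']@P[:3])/P[2]; u,v=int(uv[0]),int(uv[1])
print(u,v); cr=q['img'][max(0,v-60):v+60,max(0,u-60):u+60]
cv2.imwrite('pics/lift.png',np.hstack([cv2.resize(cr,(390,390)),cv2.resize(p['img'],(400,390))]))
```

```text
t 8.03 pos [0.6073 0.2045 0.4122] tilt [-2.3e-03 -4.0e-04 -1.0e+00] yaw -0.0742 -> shift [-0.1867  0.0144  0.0027] roll -0.00021867733880709395 q [0.21 0.09 1.57 0.   1.49 1.85]
[-0.28447013 -0.19706057 -2.2331777 ] [0.02432822 0.0075506  0.00261421] 0.029121965609885548 59.54856276512146
284 242
```

View pics/lift.png

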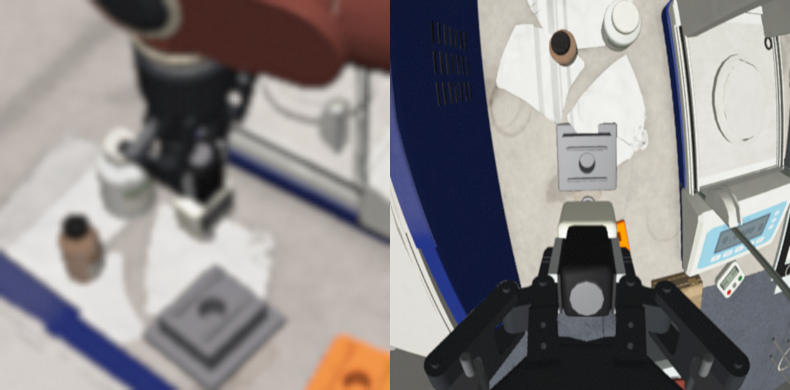

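The gauge hangs in the fingers clear of the holder, whose bore is empty at (587,160) in the right half. I'll cross in front of the balance.

{"fn": "apply_moves", "kwargs": {"plan": [[0.02,-0.02,0.003,0,0],[0.02,-0.05,0.008,0,0],[0.02,-0.085,0.013,0,0],[0.02,-0.12,0.018,0,0],[0.02,-0.155,0.023,0,0],[0.02,-0.185,0.035,0,0],[0.02,-0.2,0.065,0,0],[0.02,-0.208,0.1,0,0],[0.02,-0.208,0.135,0,0],[0.02,-0.205,0.17,0,0],[0.02,-0.203,0.2,0,0],[0.02,-0.201,0.22,0,0]]}}

```text
t: 9.13
tool_pos: [0.3901, -0.002, 0.4127]
tool_rot: [3.139, -0.12, -0.002]
contact_force: [0.5, 0.3, -1.5]
opening: 0.0295
grip_force: 60.2
```

Run:
```python
from h import *
shift((.39,-.16,.41),-.074);shift((.335,-.26,.41),-.074)
```

```text
t 9.13 pos [ 0.3901 -0.002   0.4127] tilt [-1.2e-03 -6.0e-04 -1.0e+00] yaw -0.0762 -> shift [0.0119 0.1576 0.0027] roll -0.002203161115612584 q [-0.2  -0.57  2.11 -0.    1.6   1.45]
t 9.13 pos [ 0.3901 -0.002   0.4127] tilt [-1.2e-03 -6.0e-04 -1.0e+00] yaw -0.0762 -> shift [-0.0353  0.2615  0.0029] roll -0.002203161115612584 q [-0.2  -0.57  2.11 -0.    1.6   1.45]
```

{"fn": "apply_moves", "kwargs": {"plan": [[0.02,0.004,0.03,0,0],[0.02,0.008,0.065,0,0],[0.02,0.012,0.1,0,0],[0.02,0.01,0.135,0,0],[0.02,0.002,0.17,0,0],[0.02,-0.01,0.2,0,0],[0.02,-0.022,0.23,0,0],[0.02,-0.035,0.261,0,0],[0.02,-0.035,0.261,0,0],[0.02,-0.035,0.261,0,0],[0.02,-0.035,0.261,0,0]]}}

```text
t: 10.05
tool_pos: [0.3365, -0.2574, 0.4127]
tool_rot: [-3.138, 0.117, 0.002]
contact_force: [-0.8, -0.1, -2.4]
opening: 0.029
grip_force: 60.4
```

Run:
```python
from h import *
from station import eyes
p,w=wcloud(); 
f=eyes.tip_of('gasket_ring',p); print([(np.round(a['point'],1),round(a['confidence'],2)) for a in f[:3]])
for a in f[:1]:
    u,v=np.round(a['point']).astype(int); print('ring w',np.round(np.nanmedian(w[v-3:v+4,u-3:u+4].reshape(-1,3),0),4))
print('gauge',[(np.round(a['point'],1),round(a['confidence'],2)) for a in eyes.tip_of('gauge',p)[:2]])
x,y,z=np.moveaxis(w,-1,0)
# bright ring pixels on black gasket
g=cv2.cvtColor(p['img'],cv2.COLOR_BGR2GRAY)
u,v=np.round(f[0]['point']).astype(int); B=60
sub=g[v-B:v+B,u-B:u+B]; cv2.imwrite('pics/w5.png',cv2.resize(p['img'],(800,600)))
m=(g>110)&(abs(z-.058)<.01)&(np.hypot(*(np.moveaxis(w[...,:2]-w[v,u,:2],-1,0)))<.02)
q=w[m]; print('ring px',m.sum(),q.mean(0)); e=cv2.fitEllipse(q[:,:2].astype(np.float32)); print(e)
shift((.387,-.261,.41),-.074)
np.savez('/tmp/w5.npz',img=p['img'],w=w)
```

```text
[(array([315.9, 142.6]), 0.68)]
ring w [ 0.3929 -0.2624  0.0568]
gauge [(array([318.1, 252.9]), 0.92)]
ring px 698 [ 0.39524673 -0.26281404  0.05424994]
((0.39287155866622925, -0.26281946897506714), (0.028606392443180084, 0.03535468876361847), 87.86824798583984)
t 10.2 pos [ 0.3371 -0.2567  0.4133] tilt [-3.e-04  5.e-04 -1.e+00] yaw -0.0723 -> shift [0.0501 0.0007 0.0033] roll 0.0017470054870014629 q [-0.83 -0.47  2.04  0.    1.57  0.82]
```

View pics/w5.png

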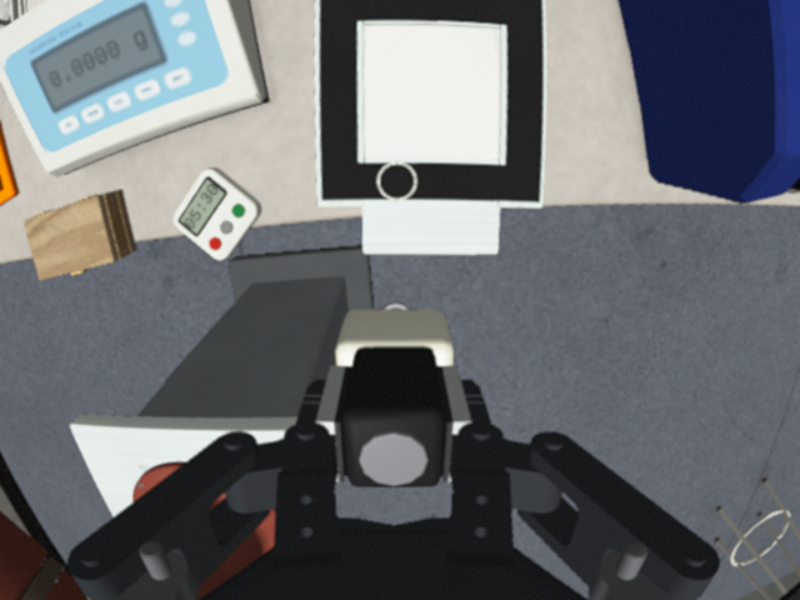

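The ring is at (397,181) and the foot's front edge peeks out past the head at (396,306), both in 800-wide pixels. I'll measure both by ray-plane intersection.

Run:
```python
from h import *
from station import eyes,telemetry
o=telemetry.get_obs(); p=eyes.get_image('wrist'); K=p['K'];H=p['hand_eye'];g=cv2.cvtColor(p['img'],cv2.COLOR_BGR2GRAY)
M=R.from_rotvec(o['tool_rot']).as_matrix(); t=o['tool_pos']
def ray(u,v):
    d=np.array([u-K[0,2],v-K[1,2]]); r=np.hypot(*d); th=r/K[0,0]; return H[:3,:3]@np.array([*(d/r*np.sin(th)),np.cos(th)])
def atz(u,v,z): d=ray(u,v); return H[:3,3]+d*(z-H[2,3])/d[2]
s=g[125:162,295:340]; _,b=cv2.threshold(s,0,255,cv2.THRESH_OTSU)
n,l,st,ce=cv2.connectedComponentsWithStats(255-b)
for i in range(1,n): 
    if 200<st[i,4]<1200: print(st[i],ce[i]+[295,125])
i=[i for i in range(1,n) if l[144-125,317-295]==i]; c=ce[i[0]]+[295,125]
ringz=t[2]-.058; rt=atz(*c,ringz); print('ring tool',rt,'world',t+M@rt)
print(g[238:256,310:325:2])
for v in (243,244,245,246): print(v,atz(317,v,.252))
# cap & handle depth
x=None
```

```text
[  0   7  14  28 259] [299.41312741 145.51737452]
[ 32   7  13  28 220] [335.23181818 145.53636364]
[ 10   8  27  26 543] [317.71823204 145.4106814 ]
ring tool [0.05490053 0.00279227 0.3553474 ] world [ 0.39153453 -0.26323784  0.05798231]
[[ 98 100 102 100 102 104 102 105]
 [101 108 103 100 103 105 104 107]
 [104 105 103  93  98 104 106 107]
 [101  95  96  93  93  96  97 104]
 [ 93  93 106 122 109  95  91 102]
 [ 99 126 140 161 147 132 109 100]
 [132 168 180 187 180 171 145 104]
 [169 186 181 180 181 181 177 129]
 [177 171 153 139 142 162 177 148]
 [154 143 120 112 113 132 150 145]
 [126 118 113 111 110 115 128 126]
 [115 112 112 114 113 112 115 116]
 [114 114 114 114 115 115 113 115]
 [116 114 113 113 116 114 118 113]
 [114 116 118 116 116 116 115 115]
 [116 115 114 118 116 114 116 116]
 [116 115 116 116 116 114 117 117]
 [118 117 115 116 116 115 117 116]]
243 [0.00297954 0.001641   0.252     ]
244 [0.00230748 0.00164285 0.252     ]
245 [0.00163408 0.00164472 0.252     ]
246 [0.00095933 0.0016466  0.252     ]
```

{"fn": "apply_moves", "kwargs": {"plan": [[0.02,0.02,0.0015,0,0],[0.02,0.045,0.0015,0,0],[0.02,0.059,0.0015,0.01,0],[0.02,0.059,0.0015,0.03,0],[0.02,0.059,0.0015,0.05,0],[0.02,0.059,0.0015,0.07,0],[0.02,0.059,0.0015,0.08,0],[0.02,0.059,0.0015,0.08,0],[0.02,0.059,0.0015,0.08,0],[0.02,0.059,0.0015,0.08,0]]}}

```text
t: 11.08
tool_pos: [0.3958, -0.2635, 0.3353]
tool_rot: [3.138, -0.116, 0.003]
contact_force: [0.0, 0.1, -1.8]
opening: 0.029
grip_force: 60.3
```

Run:
```python
from h import *
from station import eyes,telemetry
o=telemetry.get_obs(); p=eyes.get_image('wrist'); K=p['K'];H=p['hand_eye'];g=cv2.cvtColor(p['img'],cv2.COLOR_BGR2GRAY)
print(o['tool_pos'],o['contact_force'],R.from_rotvec(o['tool_rot']).as_matrix()[:,2]); zt=o['tool_pos'][2]-.058
def atz(u,v,z):
    d=np.array([u-K[0,2],v-K[1,2]]); r=np.hypot(*d); th=r/K[0,0]; d=H[:3,:3]@np.array([*(d/r*np.sin(th)),np.cos(th)]); return H[:3,3]+d*(z-H[2,3])/d[2]
print([(np.round(a['point'],1),round(a['confidence'],2)) for a in eyes.tip_of('gasket_ring',p)[:2]])
for v in range(200,260,10): print(v,atz(317,v,zt)[0].round(4),atz(317,v,.252)[0].round(4))
cv2.imwrite('pics/w6.png',cv2.resize(p['img'][180:270,257:377],None,fx=6,fy=6,interpolation=cv2.INTER_CUBIC))
```

```text
[ 0.39581608 -0.26354886  0.33527817] [ 0.02720165  0.12194099 -1.81546078] [ 0.00181725 -0.00163511 -0.99999701]
[(array([313.7, 243. ]), 0.62)]
200 0.0247 0.0308
210 0.0177 0.0245
220 0.0106 0.0181
230 0.0033 0.0116
240 -0.004 0.005
250 -0.0116 -0.0018
```

View pics/w6.png

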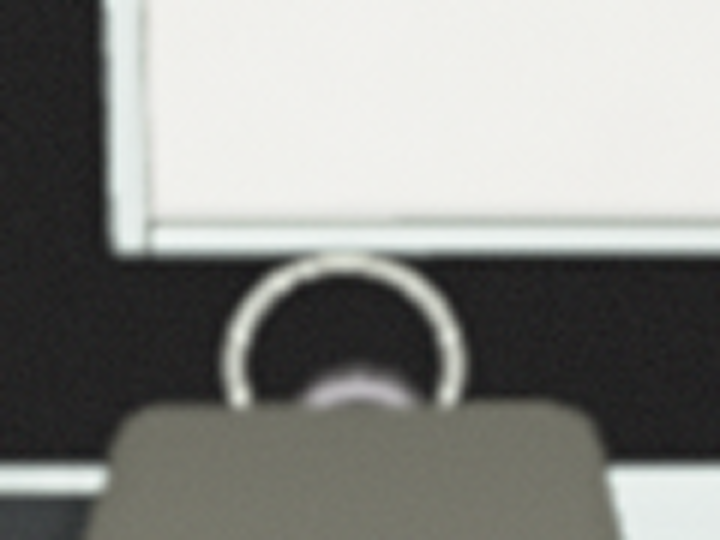

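The ring's centre is at about col 314.3 and the foot is at 316.7; along x they agree within 1 mm. I'll shift y by −1.6 mm and descend gently.

{"fn": "apply_moves", "kwargs": {"plan": [[0.02,-0.0005,-0.0016,0.003,0],[0.02,-0.0005,-0.0016,0.008,0],[0.02,-0.0005,-0.0016,0.013,0],[0.02,-0.0005,-0.0016,0.017,0],[0.02,-0.0005,-0.0016,0.02,0],[0.02,-0.0005,-0.0016,0.022,0],[0.02,-0.0005,-0.0016,0.024,0],[0.02,-0.0005,-0.0016,0.025,0],[0.02,-0.0005,-0.0016,0.026,0],[0.02,-0.0005,-0.0016,0.026,0],[0.02,-0.0005,-0.0016,0.026,0]]}}

```text
t: 12.1
tool_pos: [0.3953, -0.262, 0.3099]
tool_rot: [-3.139, 0.116, 0.0]
contact_force: [-2.7, 3.7, 9.4]
opening: 0.0295
grip_force: 61.8
```

{"fn": "apply_moves", "kwargs": {"plan": [[0.02,0,0,0,0],[0.02,0,0,0,0],[0.02,0,0,0,0],[0.02,0,0,0,0],[0.02,0,0,0,0],[0.02,0,0,0,0]]}}

```text
t: 12.6
tool_pos: [0.3953, -0.262, 0.31]
tool_rot: [-3.139, 0.116, 0.0]
contact_force: [-3.1, 2.5, 9.4]
opening: 0.0292
grip_force: 61.8
```

Run:
```python
from h import *
from station import eyes,telemetry
for i in range(4):
    o=telemetry.get_obs(); p=eyes.get_image('wrist'); print(o['tool_pos'].round(4),o['contact_force'].round(1),o['wrist_torque'].round(2),R.from_rotvec(o['tool_rot']).as_matrix()[:,2].round(4))
cv2.imwrite('pics/w7.png',cv2.resize(p['img'][180:270,257:377],None,fx=6,fy=6,interpolation=cv2.INTER_CUBIC))
```

```text
[ 0.3953 -0.262   0.31  ] [-3.1  2.5  9.4] [ 0.93  0.88 -0.02] [ 0.e+00  2.e-04 -1.e+00]
[ 0.3953 -0.262   0.31  ] [-4.7  3.   8.9] [ 0.87  0.9  -0.01] [-0.e+00  2.e-04 -1.e+00]
[ 0.3952 -0.262   0.3099] [-3.5  3.9  9.5] [ 0.89  0.86 -0.03] [-0.e+00  2.e-04 -1.e+00]
[ 0.3953 -0.262   0.31  ] [-3.5  3.9  9. ] [ 0.92  0.95 -0.04] [-0.e+00  2.e-04 -1.e+00]
```

View pics/w7.png

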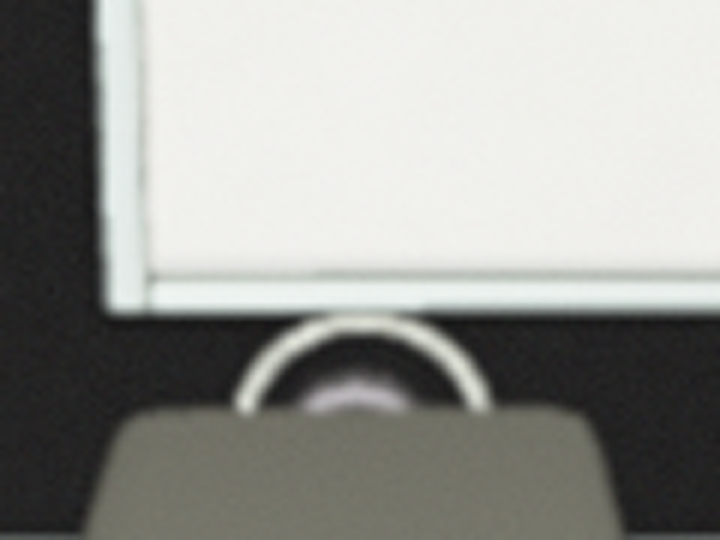

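The foot sits inside the ring, within about 1 mm of centre: ring centre col 363, foot 357, even gap of about 4.5 mm. It presses with about 11 N at a steady height.

```bash
python3 -c "
from station import ctrl
print(ctrl.finish_job())"
```

```text
the job is handed in; nothing more can be done
None
```

I handed the job in with the door level and the gauge still gripped on the gasket ring, foot about 1 mm off centre and pressing with about 11 N; I did not get a verdict back.

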